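Find the rocking sample-box lid and press it home

ROBOT

A 6-joint arm with a two-finger parallel gripper is mounted at the origin on the work surface. World frame = base frame: x ahead of the robot, y to its left, z up, the work surface at z = 0. Lengths are in m, angles in rad, forces in N, time in s.
With the tool pointing down it reaches from about 0.35 to 0.775 m from the base axis. Payload 7.3 kg.
Tool frame: the origin (TCP) lies midway between the tips of the shut fingers; the grasp point (between the pads) lies 19 mm behind it (arm.grasp_offset is the distance from the TCP to the grasp point, in m); z points along the fingers, y is the line along which they close (so a half turn about z gives the same grasp; the last joint's range is limited). The gripper opens to 92 mm and grips with 3 to 60 N. Pads are 19 mm wide; open, the fingers measure 130 mm over their backs; the gripper's body (75 mm by 190 mm) begins 47 mm behind the grasp point.
Start: joints at [1.143, 0.342, 1.524, -0, 1.275, -0.146], TCP at [0.146, 0.504, 0.227] pointing down, gripper open.
Joint ranges: [-2.53, 2.53], [-0.77, 2.02], [0.04, 2.7], [-1, 4.14], [0.28, 2.66], [-3.11, 3.11]. Speed limits (rad/s): [2.57, 2.57, 3.14, 3.14, 3.14, 3.14].

INTERFACE

Orientations are given as a unit quaternion [x, y, z, w].
In Python, from plant import arm gives the robot as it stands.
- The arm moves only by the tool servo_tool, never from a script. Its argument "increments" is a list of rows, each an object of numbers: "ax", "ay", "az": the turn, a rotation vector about the tool's x, y, z in degrees; "x", "y", "z": the shift along the tool's x, y, z in m; "fingers": the finger opening in m, from 0 to 0.0918. In form: [{"ax": .., "ay": .., "az": .., "x": .., "y": .., "z": .., "fingers": ..}, ...]. A call has 1 to 10 rows; each row is the pose to reach, as a shift and turn from the pose commanded when the call began, along the tool's axes at that moment; what a row does not reach only later rows make up. A row lasts 1/8 s, in which the tool goes at most 62.5 mm and 10.7 degrees, less where a joint would pass 70% of its speed; a pose out of reach is approached as far as the arm can. A call with a gripper value outside its range is refused whole. The fingers move at their own pace and stop on an object; "grip_force" is the grip in N (left out, the last holds). Time passes only in rows, so rows that repeat a pose let the fingers close. It gives the time, the measured TCP pose, the force, the opening and the grip force at its end, in the units of the state.
- arm.read_state(): the state, without advancing time (a new reading comes with each control period).
- arm.read_camera(name): name is "side" or "top" or "wrist"; returns the picture (384x512x3 uint8, blue, green, red); there is no depth.
- arm.camera_params(name): a dict with "camera_matrix" (3x3 intrinsics, pixels), "R" (3x3) and "t" (3): a world point X has camera coordinates R X + t. Camera axes: x right, y down, z forward; pixel columns grow to the right and rows downward; lengths in m; the calibration is good to about 2 mm. A picture is of the moment at which its call begins: read the wrist's pose just before it. camera_params takes no time and is no camera call; for the wrist camera it gives the pose at the moment of the call.
- arm.close_job(): hands the job in; it is judged then, once.
Trained networks look in the newest picture that a camera, given by its name, has taken for a name from the list of things; names that differ only in an ending like _2 or _b are one class to them, and where a whole thing is asked for, a point or a joint stands for the part that bears it (a point fixed in the world has none). Each returns a list of dicts, best first, with "confidence" (0 to 1); they miss things now and then, are a little off and sometimes report something else, mostly with a low value. They report only what shows in the picture. A call takes as long as a camera call. They do not tell look-alikes from the thing itself.
- arm.boxes_of(thing, camera): "extent" ([left, top, right, bottom] in pixels, round what is visible of it).
- arm.masks_of(thing, camera): "pixels" (384x512 bool, what is visible of it) and "extent" ([left, top, right, bottom] in pixels, round what is visible of it).
The state is a dict: "time": time; "joint_positions": joint angles; "joint_vel": joint speeds; "joint_efforts": joint torques, N m; "eef_pos": TCP position; "ee_rot": TCP orientation; "wrist_force": force on the tool from outside, world axes, zero at the start; "ft_torque": the same for the moment, N m; "gripper_width": finger opening in m; "finger_force": force on a finger pad.
Only numpy, scipy, OpenCV 4.12 (cv2) and the standard library are available. Lean on these libraries where they do the work, as an engineer would, in place of code of your own. Each camera call takes 0.05 s, during which the arm holds its last target. There are 200 camera calls.

TASK

One of the four identical white sample-box lids on the desk is not home: with a fingertip, press the lids down near one end of their length, one after another, until you find the one that rocks, then press that one firmly in the middle until it is level and fully home, and finish while still holding it down there. Only press: do not lift any lid, and leave the other things on the desk where they stand.

Things in the scene. Friction and masses are not known exactly. Their poses are not given: they have to be found in the camera images.
- lid_a: push-fit lid of one of four identical sample boxes: flat white plate, 120 mm long (own y), 68 mm wide (own x), 8 mm thick, plain paper label in the middle. Origin: centre of its underside; z up; the surface to press is 8 mm above it, 54 to 66 mm above the desk: boxes stand at different heights, so height does not tell a loose lid. Grey boxes, fixed to the desk. More on all lids under lid_b to lid_d.
- lid_b: identical lid, same size and origin as lid_a. All lids: three of the four are home and do not give; one, which may be any of a to d, stands 3.3 mm above home and is level at first.
- lid_c: identical lid, as lid_a. All lids: the loose one, whichever it is, pressed near either end of its length (40 to 52 mm from the middle) with 3 to 8 N rocks about its short axis: that end drops 5 mm, the other rises, and it stays tilted by 0.075 rad when let go. Pressing its other end afterwards may rock it back or level it.
- lid_d: identical lid, as lid_a. All lids: the loose one, after it has rocked, is seated by pressing its middle (within 8 mm along its length) with 12 N or more: it levels and slides down to a hard stop 3.3 mm below its first height, and stays. Pressing its middle before it has rocked seats it untested, which fails.
- mug: bystander: white mug, 76 mm wide, 90 mm tall, handle on its own +y; origin: centre of its underside
- tube_short: bystander: standing clear specimen tube with a red cap, 53 mm wide, 85 mm tall; origin: centre of its underside
- tube_tall: bystander: standing clear specimen tube with a red cap, 53 mm wide, 110 mm tall; origin: centre of its underside
- tape_roll: bystander: blue roll of tape lying flat, 80 mm wide, 20 mm tall; origin: centre of its underside
- stapler: bystander: black stapler, 140 mm long along its own y, 36 mm wide, 54 mm tall; origin: centre of its underside
- mouse: bystander: black computer mouse, 110 mm long along its own x, 60 mm wide, 33 mm tall; origin: centre of its underside
- card_box: bystander: small cardboard box, 60 x 95 mm (own x, y), 31 mm tall; origin: centre of its underside
There are look-alikes about, which are no part of the job. What is shaped like the part that bears lid_b but yellow is not meant. Leave any orange look-alike of the part that bears lid_c alone.

How it is judged:
By the outcome, as a careful person would: the job done as asked, in the order asked, and still so for the second after the job is handed in, while the arm keeps its last pose, push and grip.
It also fails if it takes over 61 s, if anything falls off the work surface, if the arm or the gripper's body presses on something with over 40 N, if the wrist force passes 120 N, or if a joint passes its speed limit or range.

## Working session

There is one attempt and no reset: what is moved stays moved. The work goes in short steps, Python scripts to look and compute and a tool call to move; the robot and the scene stay as the last step left them, time stands still between calls to the robot, and variables do not carry over. Pictures are saved under pics/ and viewed, at most 10 in all, crops included, and the job is handed in when it is done.

Besides the shell and the picture viewer there is one more tool, called by a JSON object that holds its "method" and its "body". servo_tool: Moves the arm, as the interface text tells. Its arguments: {"type":"object","properties":{"increments":{"type":"array"},"grip_force":{"type":"number"}},"required":["increments"]}

```bash
mkdir -p pics
python3 - <<'E'
from plant import arm
import cv2,numpy as np
s=arm.read_state();print({k:np.round(v,3) for k,v in s.items()})
for c in ["top","side"]:
    cv2.imwrite(f"pics/{c}0.png",arm.read_camera(c))
    p=arm.camera_params(c);print(c,np.round(p["camera_matrix"],1).tolist(),np.round(p["R"],3).tolist(),np.round(p["t"],3))
    for b in arm.boxes_of("lid_a",c):print(np.round(b["extent"]),round(b["confidence"],2))
E
```

```text
{'time': np.float64(0.0), 'joint_positions': array([ 1.143,  0.343,  1.525,  0.   ,  1.275, -0.146]), 'joint_vel': array([ 0.   ,  0.   ,  0.001, -0.002, -0.   , -0.001]), 'joint_efforts': array([  0.   , -43.123, -24.423,   0.072,   0.056,  -0.   ]), 'eef_pos': array([0.146, 0.504, 0.226]), 'ee_rot': array([ 0.14 ,  0.99 , -0.001, -0.   ]), 'wrist_force': array([-0.02 ,  1.02 ,  0.604]), 'ft_torque': array([-0.033,  0.037, -0.018]), 'finger_force': np.float64(0.0), 'gripper_width': np.float64(0.092)}
top [[400.5, 0.0, 250.7], [0.0, 400.5, 191.4], [0.0, 0.0, 1.0]] [[0.029, -1.0, 0.006], [-0.995, -0.03, -0.094], [0.094, -0.003, -0.996]] [-0.067  0.578  1.349]
[349. 166. 387. 190.] 0.94
[131. 197. 167. 220.] 0.93
[294. 192. 332. 219.] 0.85
[116. 239. 150. 264.] 0.76
[192. 166. 233. 195.] 0.71
side [[449.6, 0.0, 253.1], [0.0, 449.6, 189.3], [0.0, 0.0, 1.0]] [[-0.973, -0.229, -0.01], [-0.165, 0.729, -0.664], [0.159, -0.645, -0.747]] [0.525 0.163 1.047]
[283. 325. 323. 384.] 0.96
[242.  76. 269. 104.] 0.84
[188. 204. 242. 250.] 0.78
[261. 168. 305. 210.] 0.62
[212. 289. 251. 348.] 0.62
[260. 117. 289. 152.] 0.59
```

Run:
```python
import cv2
i=cv2.imread("pics/top0.png")[130:310,70:440]
cv2.imwrite("pics/topc.png",cv2.resize(i,None,fx=2.16,fy=2.16,interpolation=cv2.INTER_CUBIC))
i=cv2.imread("pics/side0.png")
cv2.imwrite("pics/sidec.png",cv2.resize(i,(800,600),interpolation=cv2.INTER_CUBIC))
```

```text
(no output)
```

View pics/topc.png

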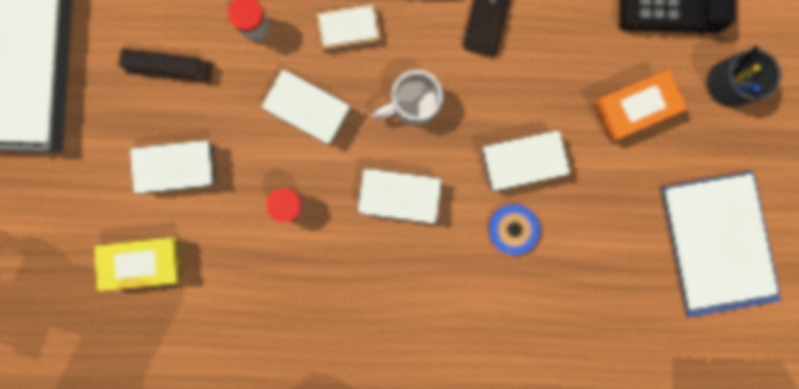

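View pics/sidec.png

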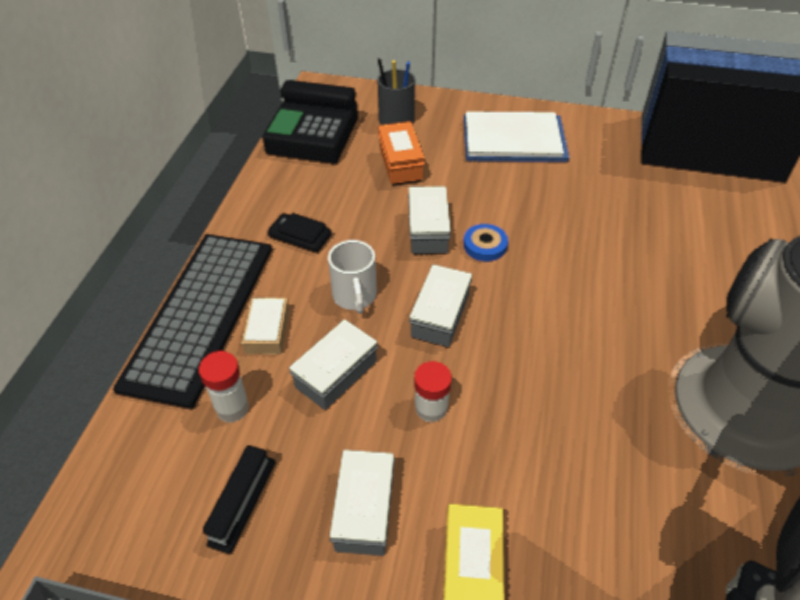

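The top crop shows four white lids with their label facing up, at crop pixels (305,105), (172,166), (400,196) and (527,160). The yellow and orange boxes are look-alikes. Next I measure the lids' poses.

```bash
cat > h.py <<'E'
from plant import arm
import cv2,numpy as np
def proj(c,X):
    p=arm.camera_params(c);v=p["R"]@np.asarray(X)+p["t"];v=p["camera_matrix"]@v;return v[:2]/v[2]
def ray(p,uv,z):
    d=p["R"].T@np.linalg.solve(p["camera_matrix"],np.r_[uv,1]);C=-p["R"].T@p["t"]
    return (C+d*(z-C[2])/d[2])[:2]
def lids(img,p,centres,z):
    m=((img.min(2)>150)&(np.ptp(img.astype(int),2)<40)).astype(np.uint8)
    _,L=cv2.connectedComponents(m)
    for u,v in centres:
        k=L[v,u]
        if not k: print("no",u,v,img[v,u]);continue
        ys,xs=np.nonzero(L==k)
        P=np.array([ray(p,(x,y),z) for x,y in zip(xs,ys)],np.float32)
        (c,s,a)=cv2.minAreaRect(P*1000); B=cv2.boxPoints((c,s,a))
        e=max((B[1]-B[0],B[2]-B[1]),key=np.linalg.norm); th=np.degrees(np.arctan2(e[1],e[0]))%180
        print((u,v),len(xs),"rect c",np.round(c),"mean",np.round(P.mean(0)*1000),"size",np.round(s),"long axis deg",round(th,1))
E
python3 - <<'E'
from h import *
i=cv2.imread("pics/top0.png");p=arm.camera_params("top")
print(-p["R"].T@p["t"])
lids(i,p,[(211,178),(150,207),(255,221),(314,204)],.06)
i=cv2.imread("pics/side0.png");p=arm.camera_params("side")
lids(i,p,[(214,230),(232,317),(283,193),(275,134)],.06)
for c in ["top","side"]:
  for n in ["tube_short","mug"]:
    for b in arm.boxes_of(n,c)[:3]:
        e=b["extent"];print(c,n,np.round(e),b["confidence"],ray(arm.camera_params(c),((e[0]+e[2])/2,(e[1]+e[3])/2),.085))
E
```

```text
[ 0.4508202  -0.04494654  1.39791444]
(211, 178) 718 rect c [615.  85.] mean [615.  85.] size [120.  69.] long axis deg 63.4
(150, 207) 719 rect c [515. 288.] mean [515. 288.] size [ 68. 120.] long axis deg 99.1
(255, 221) 737 rect c [481. -65.] mean [481. -65.] size [120.  68.] long axis deg 83.8
(314, 204) 731 rect c [ 542. -260.] mean [ 541. -259.] size [ 68. 121.] long axis deg 104.2
(214, 230) 1215 rect c [613.  87.] mean [613.  89.] size [120.  68.] long axis deg 63.0
(232, 317) 1910 rect c [514. 292.] mean [513. 294.] size [ 68. 119.] long axis deg 98.2
(283, 193) 980 rect c [479. -64.] mean [479. -61.] size [120.  68.] long axis deg 83.7
(275, 134) 702 rect c [ 539. -261.] mean [ 540. -260.] size [ 69. 118.] long axis deg 102.5
top tube_short [192. 220. 211. 233.] 0.69 [0.45441888 0.10778314]
top mug [241. 163. 273. 189.] 0.92 [ 0.62621684 -0.06749302]
side tube_short [266. 232. 290. 269.] 0.73 [0.45128621 0.13642889]
side mug [210. 154. 241. 198.] 0.88 [ 0.61964296 -0.05050064]
```

All four lids fit 120×68 in both views. I plan to turn the tool so its x axis runs along each lid. A small helper works out the increments.

```bash
cat >> h.py <<'E'
from scipy.spatial.transform import Rotation as Ro
LID={1:(614,86,63.2),2:(515,290,98.7),3:(480,-65,83.7),4:(541,-260,103.5)}
def to(k,off,z):
    s=arm.read_state();R=Ro.from_quat(s["ee_rot"]).as_matrix()
    x,y,a=LID[k];a=np.radians(a);d=np.array([np.cos(a),np.sin(a),0])
    T=np.array([x,y,0])/1000+d*off;T[2]=z
    W=np.c_[d,np.cross([0,0,-1],d),[0,0,-1]]
    print("t",round(s["time"],2),"pos",np.round(s["eef_pos"],4),"target",np.round(T,4),"shift",np.round(R.T@(T-s["eef_pos"]),4),"turn",np.round(np.degrees(Ro.from_matrix(R.T@W).as_rotvec()),2))
E
python3 -c "
from h import *
to(2,-.045,.15);to(2,-.045,.085)"
```

```text
t 0.4 pos [0.1459 0.5042 0.2266] target [0.5218 0.2455 0.15  ] shift [-0.433  -0.144   0.0766] turn [-1.000e-02  1.000e-02  6.515e+01]
t 0.4 pos [0.1459 0.5042 0.2266] target [0.5218 0.2455 0.085 ] shift [-0.433  -0.144   0.1416] turn [-1.000e-02  1.000e-02  6.515e+01]
```

{"method": "servo_tool", "body": {"increments": [{"x": -0.433,"y": -0.144,"z": 0.06,"az": 65.15,"fingers": 0},{"x": -0.433,"y": -0.144,"z": 0.06,"az": 65.15,"fingers": 0},{"x": -0.433,"y": -0.144,"z": 0.06,"az": 65.15,"fingers": 0},{"x": -0.433,"y": -0.144,"z": 0.06,"az": 65.15,"fingers": 0},{"x": -0.433,"y": -0.144,"z": 0.06,"az": 65.15,"fingers": 0},{"x": -0.433,"y": -0.144,"z": 0.06,"az": 65.15,"fingers": 0},{"x": -0.433,"y": -0.144,"z": 0.06,"az": 65.15,"fingers": 0},{"x": -0.433,"y": -0.144,"z": 0.08,"az": 65.15,"fingers": 0},{"x": -0.433,"y": -0.144,"z": 0.12,"az": 65.15,"fingers": 0},{"x": -0.433,"y": -0.144,"z": 0.145,"az": 65.15,"fingers": 0}]}}

```text
validation failed for argument at $.in...
```

{"method": "servo_tool", "body": {"increments": [{"ax": 0,"ay": 0,"az": 65.15,"x": -0.433,"y": -0.144,"z": 0.06,"fingers": 0.0},{"ax": 0,"ay": 0,"az": 65.15,"x": -0.433,"y": -0.144,"z": 0.06,"fingers": 0.0},{"ax": 0,"ay": 0,"az": 65.15,"x": -0.433,"y": -0.144,"z": 0.06,"fingers": 0.0},{"ax": 0,"ay": 0,"az": 65.15,"x": -0.433,"y": -0.144,"z": 0.06,"fingers": 0.0},{"ax": 0,"ay": 0,"az": 65.15,"x": -0.433,"y": -0.144,"z": 0.06,"fingers": 0.0},{"ax": 0,"ay": 0,"az": 65.15,"x": -0.433,"y": -0.144,"z": 0.06,"fingers": 0.0},{"ax": 0,"ay": 0,"az": 65.15,"x": -0.433,"y": -0.144,"z": 0.06,"fingers": 0.0},{"ax": 0,"ay": 0,"az": 65.15,"x": -0.433,"y": -0.144,"z": 0.08,"fingers": 0.0},{"ax": 0,"ay": 0,"az": 65.15,"x": -0.433,"y": -0.144,"z": 0.12,"fingers": 0.0},{"ax": 0,"ay": 0,"az": 65.15,"x": -0.433,"y": -0.144,"z": 0.145,"fingers": 0.0}]}}

```text
time: 1.65
eef_pos: [0.5215, 0.2448, 0.0798]
ee_rot: [0.652, 0.758, -0.001, -0.001]
wrist_force: [0.2, -0.5, -0.2]
gripper_width: 0.0007
finger_force: 0.0
```

{"method": "servo_tool", "body": {"increments": [{"ax": 0,"ay": 0,"az": 0,"x": 0,"y": 0,"z": 0.012,"fingers": 0.0},{"ax": 0,"ay": 0,"az": 0,"x": 0,"y": 0,"z": 0.014,"fingers": 0.0},{"ax": 0,"ay": 0,"az": 0,"x": 0,"y": 0,"z": 0.015,"fingers": 0.0}]}}

```text
time: 2.02
eef_pos: [0.5225, 0.2459, 0.0677]
ee_rot: [0.651, 0.759, 0.001, 0.0]
wrist_force: [-0.1, 0.0, -0.3]
gripper_width: 0.0002
finger_force: 0.0
```

{"method": "servo_tool", "body": {"increments": [{"ax": 0,"ay": 0,"az": 0,"x": 0,"y": 0,"z": 0.001,"fingers": 0.0},{"ax": 0,"ay": 0,"az": 0,"x": 0,"y": 0,"z": 0.002,"fingers": 0.0}]}}

```text
time: 2.28
eef_pos: [0.5222, 0.2458, 0.0654]
ee_rot: [0.651, 0.759, 0.001, 0.0]
wrist_force: [-0.1, 0.0, 0.2]
gripper_width: 0.0002
finger_force: 0.0
```

{"method": "servo_tool", "body": {"increments": [{"ax": 0,"ay": 0,"az": 0,"x": 0,"y": 0,"z": 0.001,"fingers": 0.0},{"ax": 0,"ay": 0,"az": 0,"x": 0,"y": 0,"z": 0.001,"fingers": 0.0}]}}

```text
time: 2.52
eef_pos: [0.5218, 0.2456, 0.0637]
ee_rot: [0.651, 0.759, 0.0, -0.0]
wrist_force: [-1.1, 0.2, 0.2]
gripper_width: 0.0002
finger_force: 0.0
```

{"method": "servo_tool", "body": {"increments": [{"ax": 0,"ay": 0,"az": 0,"x": 0,"y": 0,"z": 0.001,"fingers": 0.0},{"ax": 0,"ay": 0,"az": 0,"x": 0,"y": 0,"z": 0.001,"fingers": 0.0}]}}

```text
time: 2.78
eef_pos: [0.5218, 0.2456, 0.0626]
ee_rot: [0.651, 0.759, -0.0, -0.0]
wrist_force: [-0.4, 0.2, -1.0]
gripper_width: 0.0006
finger_force: 0.0
```

{"method": "servo_tool", "body": {"increments": [{"ax": 0,"ay": 0,"az": 0,"x": 0,"y": 0,"z": 0.001,"fingers": 0.0},{"ax": 0,"ay": 0,"az": 0,"x": 0,"y": 0,"z": 0.001,"fingers": 0.0}]}}

```text
time: 3.02
eef_pos: [0.5218, 0.2456, 0.0616]
ee_rot: [0.651, 0.759, -0.0, -0.0]
wrist_force: [-0.0, 0.3, -0.4]
gripper_width: 0.0005
finger_force: 0.0
```

{"method": "servo_tool", "body": {"increments": [{"ax": 0,"ay": 0,"az": 0,"x": 0,"y": 0,"z": 0.001,"fingers": 0.0},{"ax": 0,"ay": 0,"az": 0,"x": 0,"y": 0,"z": 0.001,"fingers": 0.0}]}}

```text
time: 3.28
eef_pos: [0.5218, 0.2456, 0.0606]
ee_rot: [0.651, 0.759, -0.0, -0.0]
wrist_force: [0.1, 0.2, -0.2]
gripper_width: 0.0006
finger_force: 0.0
```

{"method": "servo_tool", "body": {"increments": [{"ax": 0,"ay": 0,"az": 0,"x": 0,"y": 0,"z": 0.001,"fingers": 0.0},{"ax": 0,"ay": 0,"az": 0,"x": 0,"y": 0,"z": 0.001,"fingers": 0.0}]}}

```text
time: 3.52
eef_pos: [0.5218, 0.2456, 0.0596]
ee_rot: [0.651, 0.759, -0.0, -0.0]
wrist_force: [0.0, 0.1, -0.1]
gripper_width: 0.0003
finger_force: 0.0
```

{"method": "servo_tool", "body": {"increments": [{"ax": 0,"ay": 0,"az": 0,"x": 0,"y": 0,"z": 0.001,"fingers": 0.0},{"ax": 0,"ay": 0,"az": 0,"x": 0,"y": 0,"z": 0.001,"fingers": 0.0}]}}

```text
time: 3.78
eef_pos: [0.5218, 0.2456, 0.0587]
ee_rot: [0.651, 0.759, -0.0, -0.0]
wrist_force: [-0.4, 0.6, -0.7]
gripper_width: 0.0002
finger_force: 0.0
```

{"method": "servo_tool", "body": {"increments": [{"ax": 0,"ay": 0,"az": 0,"x": 0,"y": 0,"z": 0.001,"fingers": 0.0},{"ax": 0,"ay": 0,"az": 0,"x": 0,"y": 0,"z": 0.001,"fingers": 0.0}]}}

```text
time: 4.03
eef_pos: [0.5219, 0.2456, 0.0581]
ee_rot: [0.651, 0.759, 0.0, 0.0]
wrist_force: [-0.5, -0.9, 3.5]
gripper_width: 0.0002
finger_force: 1.7
```

{"method": "servo_tool", "body": {"increments": [{"ax": 0,"ay": 0,"az": 0,"x": 0,"y": 0,"z": 0.001,"fingers": 0.0},{"ax": 0,"ay": 0,"az": 0,"x": 0,"y": 0,"z": 0.001,"fingers": 0.0}]}}

```text
time: 4.28
eef_pos: [0.522, 0.2456, 0.0579]
ee_rot: [0.651, 0.759, 0.0, 0.0]
wrist_force: [-3.3, -0.4, 10.3]
gripper_width: 0.0006
finger_force: 5.2
```

Lid 2 does not give: 10 N over 0.2 mm. On to lid 1.

```bash
python3 -c "
from h import *
to(1,.045,.13);to(1,.045,.068)"
```

```text
t 4.28 pos [0.522  0.2456 0.0579] target [0.6343 0.1262 0.13  ] shift [-0.1351  0.093  -0.072 ] turn [ 5.000e-02 -2.000e-02  3.551e+01]
t 4.28 pos [0.522  0.2456 0.0579] target [0.6343 0.1262 0.068 ] shift [-0.1351  0.0929 -0.01  ] turn [ 5.000e-02 -2.000e-02  3.551e+01]
```

{"method": "servo_tool", "body": {"increments": [{"ax": 0,"ay": 0,"az": 0,"x": 0,"y": 0,"z": -0.06,"fingers": 0.0},{"ax": 0,"ay": 0,"az": 35.5,"x": -0.135,"y": 0.093,"z": -0.075,"fingers": 0.0},{"ax": 0,"ay": 0,"az": 35.5,"x": -0.135,"y": 0.093,"z": -0.075,"fingers": 0.0},{"ax": 0,"ay": 0,"az": 35.5,"x": -0.135,"y": 0.093,"z": -0.075,"fingers": 0.0},{"ax": 0,"ay": 0,"az": 35.5,"x": -0.135,"y": 0.093,"z": -0.075,"fingers": 0.0},{"ax": 0,"ay": 0,"az": 35.5,"x": -0.135,"y": 0.093,"z": -0.04,"fingers": 0.0},{"ax": 0,"ay": 0,"az": 35.5,"x": -0.135,"y": 0.093,"z": -0.018,"fingers": 0.0},{"ax": 0,"ay": 0,"az": 35.5,"x": -0.135,"y": 0.093,"z": -0.013,"fingers": 0.0},{"ax": 0,"ay": 0,"az": 35.5,"x": -0.135,"y": 0.093,"z": -0.012,"fingers": 0.0},{"ax": 0,"ay": 0,"az": 35.5,"x": -0.135,"y": 0.093,"z": -0.012,"fingers": 0.0}]}}

```text
time: 5.52
eef_pos: [0.6349, 0.1263, 0.0698]
ee_rot: [0.852, 0.524, 0.001, 0.0]
wrist_force: [-0.3, 0.4, 0.3]
gripper_width: 0.0003
finger_force: 0.0
```

{"method": "servo_tool", "body": {"increments": [{"ax": 0,"ay": 0,"az": 0,"x": 0,"y": 0,"z": 0.001,"fingers": 0.0},{"ax": 0,"ay": 0,"az": 0,"x": 0,"y": 0,"z": 0.001,"fingers": 0.0}]}}

```text
time: 5.78
eef_pos: [0.6344, 0.1263, 0.0682]
ee_rot: [0.852, 0.524, 0.0, 0.0]
wrist_force: [0.2, 1.1, -0.2]
gripper_width: 0.0002
finger_force: 0.0
```

{"method": "servo_tool", "body": {"increments": [{"ax": 0,"ay": 0,"az": 0,"x": 0,"y": 0,"z": 0.001,"fingers": 0.0},{"ax": 0,"ay": 0,"az": 0,"x": 0,"y": 0,"z": 0.001,"fingers": 0.0}]}}

```text
time: 6.02
eef_pos: [0.6342, 0.1262, 0.0667]
ee_rot: [0.852, 0.524, -0.0, -0.0]
wrist_force: [0.0, 0.3, -0.2]
gripper_width: 0.0007
finger_force: 0.0
```

{"method": "servo_tool", "body": {"increments": [{"ax": 0,"ay": 0,"az": 0,"x": 0,"y": 0,"z": 0.001,"fingers": 0.0},{"ax": 0,"ay": 0,"az": 0,"x": 0,"y": 0,"z": 0.001,"fingers": 0.0}]}}

```text
time: 6.28
eef_pos: [0.6341, 0.1262, 0.0656]
ee_rot: [0.852, 0.524, -0.0, -0.0]
wrist_force: [0.4, -0.4, 0.2]
gripper_width: 0.0005
finger_force: 0.0
```

{"method": "servo_tool", "body": {"increments": [{"ax": 0,"ay": 0,"az": 0,"x": 0,"y": 0,"z": 0.001,"fingers": 0.0},{"ax": 0,"ay": 0,"az": 0,"x": 0,"y": 0,"z": 0.001,"fingers": 0.0}]}}

```text
time: 6.52
eef_pos: [0.6342, 0.1262, 0.0646]
ee_rot: [0.852, 0.524, -0.0, -0.0]
wrist_force: [-0.3, 0.4, -0.4]
gripper_width: 0.0007
finger_force: 0.0
```

{"method": "servo_tool", "body": {"increments": [{"ax": 0,"ay": 0,"az": 0,"x": 0,"y": 0,"z": 0.001,"fingers": 0.0},{"ax": 0,"ay": 0,"az": 0,"x": 0,"y": 0,"z": 0.001,"fingers": 0.0}]}}

```text
time: 6.78
eef_pos: [0.6341, 0.1262, 0.0636]
ee_rot: [0.852, 0.524, -0.0, -0.0]
wrist_force: [0.8, -0.2, 0.6]
gripper_width: 0.0005
finger_force: 0.0
```

{"method": "servo_tool", "body": {"increments": [{"ax": 0,"ay": 0,"az": 0,"x": 0,"y": 0,"z": 0.001,"fingers": 0.0},{"ax": 0,"ay": 0,"az": 0,"x": 0,"y": 0,"z": 0.001,"fingers": 0.0}]}}

```text
time: 7.02
eef_pos: [0.6342, 0.1262, 0.0626]
ee_rot: [0.852, 0.524, -0.0, -0.0]
wrist_force: [-0.0, 0.4, 0.1]
gripper_width: 0.0001
finger_force: 0.0
```

{"method": "servo_tool", "body": {"increments": [{"ax": 0,"ay": 0,"az": 0,"x": 0,"y": 0,"z": 0.001,"fingers": 0.0},{"ax": 0,"ay": 0,"az": 0,"x": 0,"y": 0,"z": 0.001,"fingers": 0.0}]}}

```text
time: 7.28
eef_pos: [0.6342, 0.1262, 0.0616]
ee_rot: [0.852, 0.524, -0.0, -0.0]
wrist_force: [0.4, 1.0, -0.0]
gripper_width: 0.0002
finger_force: 0.0
```

{"method": "servo_tool", "body": {"increments": [{"ax": 0,"ay": 0,"az": 0,"x": 0,"y": 0,"z": 0.001,"fingers": 0.0},{"ax": 0,"ay": 0,"az": 0,"x": 0,"y": 0,"z": 0.001,"fingers": 0.0}]}}

```text
time: 7.52
eef_pos: [0.6342, 0.1262, 0.0606]
ee_rot: [0.852, 0.524, -0.0, -0.0]
wrist_force: [-0.1, -0.8, -0.6]
gripper_width: 0.0006
finger_force: 0.0
```

{"method": "servo_tool", "body": {"increments": [{"ax": 0,"ay": 0,"az": 0,"x": 0,"y": 0,"z": 0.001,"fingers": 0.0},{"ax": 0,"ay": 0,"az": 0,"x": 0,"y": 0,"z": 0.001,"fingers": 0.0}]}}

```text
time: 7.78
eef_pos: [0.6341, 0.1262, 0.0596]
ee_rot: [0.852, 0.524, -0.0, -0.0]
wrist_force: [0.0, -0.5, -0.5]
gripper_width: 0.0004
finger_force: 0.0
```

{"method": "servo_tool", "body": {"increments": [{"ax": 0,"ay": 0,"az": 0,"x": 0,"y": 0,"z": 0.001,"fingers": 0.0},{"ax": 0,"ay": 0,"az": 0,"x": 0,"y": 0,"z": 0.001,"fingers": 0.0}]}}

```text
time: 8.02
eef_pos: [0.6341, 0.1262, 0.0586]
ee_rot: [0.852, 0.524, -0.0, -0.0]
wrist_force: [0.5, 0.2, -0.2]
gripper_width: 0.0007
finger_force: 0.0
```

{"method": "servo_tool", "body": {"increments": [{"ax": 0,"ay": 0,"az": 0,"x": 0,"y": 0,"z": 0.001,"fingers": 0.0},{"ax": 0,"ay": 0,"az": 0,"x": 0,"y": 0,"z": 0.001,"fingers": 0.0}]}}

```text
time: 8.28
eef_pos: [0.6343, 0.1262, 0.0578]
ee_rot: [0.852, 0.524, 0.0, 0.0]
wrist_force: [0.2, -0.1, 0.5]
gripper_width: 0.0005
finger_force: 0.5
```

{"method": "servo_tool", "body": {"increments": [{"ax": 0,"ay": 0,"az": 0,"x": 0,"y": 0,"z": 0.001,"fingers": 0.0},{"ax": 0,"ay": 0,"az": 0,"x": 0,"y": 0,"z": 0.001,"fingers": 0.0}]}}

```text
time: 8.52
eef_pos: [0.6344, 0.1262, 0.0577]
ee_rot: [0.852, 0.524, 0.0, 0.0]
wrist_force: [-2.4, 0.4, 6.9]
gripper_width: 0.0003
finger_force: 3.3
```

{"method": "servo_tool", "body": {"increments": [{"ax": 0,"ay": 0,"az": 0,"x": 0,"y": 0,"z": 0.0003,"fingers": 0.0},{"ax": 0,"ay": 0,"az": 0,"x": 0,"y": 0,"z": 0.0003,"fingers": 0.0}]}}

```text
time: 8.78
eef_pos: [0.6344, 0.1263, 0.0577]
ee_rot: [0.852, 0.524, 0.0, 0.0]
wrist_force: [-3.8, -1.0, 8.4]
gripper_width: 0.0003
finger_force: 4.1
```

```bash
python3 -c "
from h import *
to(3,.045,.13);to(3,.045,.068)"
```

```text
t 8.78 pos [0.6344 0.1263 0.0577] target [ 0.4849 -0.0203  0.13  ] shift [-0.1981 -0.0673 -0.0724] turn [ 5.000e-02 -2.000e-02 -2.049e+01]
t 8.78 pos [0.6344 0.1263 0.0577] target [ 0.4849 -0.0203  0.068 ] shift [-0.1981 -0.0674 -0.0104] turn [ 5.000e-02 -2.000e-02 -2.049e+01]
```

Lid 1 is home too. On to lid 3.

{"method": "servo_tool", "body": {"increments": [{"ax": 0,"ay": 0,"az": 0,"x": 0,"y": 0,"z": -0.06,"fingers": 0.0},{"ax": 0,"ay": 0,"az": -20.5,"x": -0.198,"y": -0.067,"z": -0.075,"fingers": 0.0},{"ax": 0,"ay": 0,"az": -20.5,"x": -0.198,"y": -0.067,"z": -0.075,"fingers": 0.0},{"ax": 0,"ay": 0,"az": -20.5,"x": -0.198,"y": -0.067,"z": -0.075,"fingers": 0.0},{"ax": 0,"ay": 0,"az": -20.5,"x": -0.198,"y": -0.067,"z": -0.075,"fingers": 0.0},{"ax": 0,"ay": 0,"az": -20.5,"x": -0.198,"y": -0.067,"z": -0.04,"fingers": 0.0},{"ax": 0,"ay": 0,"az": -20.5,"x": -0.198,"y": -0.067,"z": -0.018,"fingers": 0.0},{"ax": 0,"ay": 0,"az": -20.5,"x": -0.198,"y": -0.067,"z": -0.012,"fingers": 0.0},{"ax": 0,"ay": 0,"az": -20.5,"x": -0.198,"y": -0.067,"z": -0.0105,"fingers": 0.0},{"ax": 0,"ay": 0,"az": -20.5,"x": -0.198,"y": -0.067,"z": -0.0105,"fingers": 0.0}]}}

```text
time: 10.02
eef_pos: [0.4857, -0.0203, 0.0676]
ee_rot: [0.745, 0.667, 0.0, 0.001]
wrist_force: [0.5, -0.0, 0.7]
gripper_width: 0.0005
finger_force: 0.0
```

{"method": "servo_tool", "body": {"increments": [{"ax": 0,"ay": 0,"az": 0,"x": 0,"y": 0,"z": 0.001,"fingers": 0.0},{"ax": 0,"ay": 0,"az": 0,"x": 0,"y": 0,"z": 0.001,"fingers": 0.0}]}}

```text
time: 10.28
eef_pos: [0.4853, -0.0203, 0.0662]
ee_rot: [0.745, 0.667, 0.0, 0.0]
wrist_force: [0.1, -0.6, -0.1]
gripper_width: 0.0002
finger_force: 0.0
```

{"method": "servo_tool", "body": {"increments": [{"ax": 0,"ay": 0,"az": 0,"x": 0,"y": 0,"z": 0.001,"fingers": 0.0},{"ax": 0,"ay": 0,"az": 0,"x": 0,"y": 0,"z": 0.001,"fingers": 0.0}]}}

```text
time: 10.52
eef_pos: [0.4851, -0.0203, 0.0649]
ee_rot: [0.745, 0.667, 0.0, -0.0]
wrist_force: [0.8, -0.3, -1.1]
gripper_width: 0.0006
finger_force: 0.0
```

{"method": "servo_tool", "body": {"increments": [{"ax": 0,"ay": 0,"az": 0,"x": 0,"y": 0,"z": 0.001,"fingers": 0.0},{"ax": 0,"ay": 0,"az": 0,"x": 0,"y": 0,"z": 0.001,"fingers": 0.0}]}}

```text
time: 10.78
eef_pos: [0.4851, -0.0203, 0.0638]
ee_rot: [0.745, 0.667, -0.0, -0.0]
wrist_force: [-0.9, -0.8, -0.1]
gripper_width: 0.0007
finger_force: 0.0
```

{"method": "servo_tool", "body": {"increments": [{"ax": 0,"ay": 0,"az": 0,"x": 0,"y": 0,"z": 0.001,"fingers": 0.0},{"ax": 0,"ay": 0,"az": 0,"x": 0,"y": 0,"z": 0.001,"fingers": 0.0}]}}

```text
time: 11.02
eef_pos: [0.4851, -0.0203, 0.0628]
ee_rot: [0.745, 0.667, -0.0, -0.0]
wrist_force: [0.9, -0.3, -0.2]
gripper_width: 0.0002
finger_force: 0.0
```

{"method": "servo_tool", "body": {"increments": [{"ax": 0,"ay": 0,"az": 0,"x": 0,"y": 0,"z": 0.001,"fingers": 0.0},{"ax": 0,"ay": 0,"az": 0,"x": 0,"y": 0,"z": 0.001,"fingers": 0.0}]}}

```text
time: 11.28
eef_pos: [0.4851, -0.0203, 0.0618]
ee_rot: [0.745, 0.667, -0.0, -0.0]
wrist_force: [-0.3, 0.9, 0.1]
gripper_width: 0.0004
finger_force: 0.0
```

{"method": "servo_tool", "body": {"increments": [{"ax": 0,"ay": 0,"az": 0,"x": 0,"y": 0,"z": 0.001,"fingers": 0.0},{"ax": 0,"ay": 0,"az": 0,"x": 0,"y": 0,"z": 0.001,"fingers": 0.0}]}}

```text
time: 11.52
eef_pos: [0.4851, -0.0203, 0.0608]
ee_rot: [0.745, 0.667, -0.0, -0.0]
wrist_force: [0.6, -0.3, 0.5]
gripper_width: -0.0001
finger_force: 0.0
```

{"method": "servo_tool", "body": {"increments": [{"ax": 0,"ay": 0,"az": 0,"x": 0,"y": 0,"z": 0.001,"fingers": 0.0},{"ax": 0,"ay": 0,"az": 0,"x": 0,"y": 0,"z": 0.001,"fingers": 0.0}]}}

```text
time: 11.78
eef_pos: [0.4851, -0.0203, 0.0598]
ee_rot: [0.745, 0.667, -0.0, -0.0]
wrist_force: [-0.2, 0.9, -0.1]
gripper_width: 0.0005
finger_force: 0.0
```

{"method": "servo_tool", "body": {"increments": [{"ax": 0,"ay": 0,"az": 0,"x": 0,"y": 0,"z": 0.001,"fingers": 0.0},{"ax": 0,"ay": 0,"az": 0,"x": 0,"y": 0,"z": 0.001,"fingers": 0.0}]}}

```text
time: 12.02
eef_pos: [0.4853, -0.0203, 0.0593]
ee_rot: [0.745, 0.667, 0.0, 0.0]
wrist_force: [-0.9, 0.2, 4.4]
gripper_width: 0.0002
finger_force: 2.3
```

{"method": "servo_tool", "body": {"increments": [{"ax": 0,"ay": 0,"az": 0,"x": 0,"y": 0,"z": 0.0006,"fingers": 0.0},{"ax": 0,"ay": 0,"az": 0,"x": 0,"y": 0,"z": 0.0006,"fingers": 0.0}]}}

```text
time: 12.28
eef_pos: [0.4853, -0.0203, 0.0592]
ee_rot: [0.745, 0.667, 0.0, 0.0]
wrist_force: [-3.9, 0.9, 9.6]
gripper_width: 0.0004
finger_force: 5.2
```

```bash
python3 -c "
from h import *
to(4,.045,.13);to(4,.045,.068)"
```

```text
t 12.28 pos [ 0.4853 -0.0203  0.0592] target [ 0.5305 -0.2162  0.13  ] shift [-0.1898  0.0664 -0.0707] turn [ 5.000e-02  1.000e-02 -1.979e+01]
t 12.28 pos [ 0.4853 -0.0203  0.0592] target [ 0.5305 -0.2162  0.068 ] shift [-0.1898  0.0664 -0.0087] turn [ 5.000e-02  1.000e-02 -1.979e+01]
```

Lid 3 is home as well. On to lid 4.

{"method": "servo_tool", "body": {"increments": [{"ax": 0,"ay": 0,"az": 0,"x": 0,"y": 0,"z": -0.06,"fingers": 0.0},{"ax": 0,"ay": 0,"az": -19.8,"x": -0.19,"y": 0.066,"z": -0.075,"fingers": 0.0},{"ax": 0,"ay": 0,"az": -19.8,"x": -0.19,"y": 0.066,"z": -0.075,"fingers": 0.0},{"ax": 0,"ay": 0,"az": -19.8,"x": -0.19,"y": 0.066,"z": -0.075,"fingers": 0.0},{"ax": 0,"ay": 0,"az": -19.8,"x": -0.19,"y": 0.066,"z": -0.075,"fingers": 0.0},{"ax": 0,"ay": 0,"az": -19.8,"x": -0.19,"y": 0.066,"z": -0.04,"fingers": 0.0},{"ax": 0,"ay": 0,"az": -19.8,"x": -0.19,"y": 0.066,"z": -0.018,"fingers": 0.0},{"ax": 0,"ay": 0,"az": -19.8,"x": -0.19,"y": 0.066,"z": -0.012,"fingers": 0.0},{"ax": 0,"ay": 0,"az": -19.8,"x": -0.19,"y": 0.066,"z": -0.009,"fingers": 0.0},{"ax": 0,"ay": 0,"az": -19.8,"x": -0.19,"y": 0.066,"z": -0.009,"fingers": 0.0}]}}

```text
time: 13.52
eef_pos: [0.5303, -0.2163, 0.068]
ee_rot: [0.619, 0.785, 0.0, 0.001]
wrist_force: [-0.3, 0.8, 0.0]
gripper_width: 0.0005
finger_force: 0.0
```

{"method": "servo_tool", "body": {"increments": [{"ax": 0,"ay": 0,"az": 0,"x": 0,"y": 0,"z": 0.001,"fingers": 0.0},{"ax": 0,"ay": 0,"az": 0,"x": 0,"y": 0,"z": 0.001,"fingers": 0.0}]}}

```text
time: 13.78
eef_pos: [0.5301, -0.2165, 0.0667]
ee_rot: [0.619, 0.785, 0.0, 0.0]
wrist_force: [0.0, 0.2, 0.1]
gripper_width: 0.0007
finger_force: 0.0
```

Run:
```python
from h import *
i=arm.read_camera("wrist");cv2.imwrite("pics/w.png",i)
to(4,.045,.06)
```

```text
t 13.82 pos [ 0.5301 -0.2165  0.0667] target [ 0.5305 -0.2162  0.06  ] shift [0.0001 0.0005 0.0067] turn [0.03 0.02 0.  ]
```

View pics/w.png

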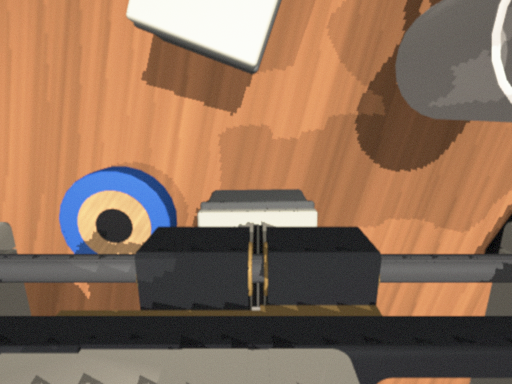

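The wrist view shows the shut fingers over lid 4's near end, centred across its width at about (257,235). I continue down.

{"method": "servo_tool", "body": {"increments": [{"ax": 0,"ay": 0,"az": 0,"x": 0,"y": 0,"z": 0.001,"fingers": 0.0},{"ax": 0,"ay": 0,"az": 0,"x": 0,"y": 0,"z": 0.001,"fingers": 0.0}]}}

```text
time: 14.08
eef_pos: [0.5299, -0.2164, 0.0652]
ee_rot: [0.619, 0.785, 0.0, -0.0]
wrist_force: [-1.1, -0.2, -0.8]
gripper_width: 0.0003
finger_force: 0.0
```

{"method": "servo_tool", "body": {"increments": [{"ax": 0,"ay": 0,"az": 0,"x": 0,"y": 0,"z": 0.001,"fingers": 0.0},{"ax": 0,"ay": 0,"az": 0,"x": 0,"y": 0,"z": 0.001,"fingers": 0.0}]}}

```text
time: 14.32
eef_pos: [0.5299, -0.2164, 0.0642]
ee_rot: [0.619, 0.785, 0.0, -0.0]
wrist_force: [0.4, 0.0, 0.0]
gripper_width: 0.0007
finger_force: 0.0
```

{"method": "servo_tool", "body": {"increments": [{"ax": 0,"ay": 0,"az": 0,"x": 0,"y": 0,"z": 0.001,"fingers": 0.0},{"ax": 0,"ay": 0,"az": 0,"x": 0,"y": 0,"z": 0.001,"fingers": 0.0}]}}

```text
time: 14.58
eef_pos: [0.5299, -0.2164, 0.0632]
ee_rot: [0.619, 0.785, 0.0, -0.0]
wrist_force: [-0.3, 0.2, 0.2]
gripper_width: 0.0004
finger_force: 0.0
```

{"method": "servo_tool", "body": {"increments": [{"ax": 0,"ay": 0,"az": 0,"x": 0,"y": 0,"z": 0.001,"fingers": 0.0},{"ax": 0,"ay": 0,"az": 0,"x": 0,"y": 0,"z": 0.001,"fingers": 0.0}]}}

```text
time: 14.82
eef_pos: [0.5299, -0.2163, 0.0624]
ee_rot: [0.619, 0.785, 0.0, -0.0]
wrist_force: [0.0, 1.1, 0.7]
gripper_width: 0.0003
finger_force: 0.6
```

Contact at about 62.5 mm. I press on in small steps.

{"method": "servo_tool", "body": {"increments": [{"ax": 0,"ay": 0,"az": 0,"x": 0,"y": 0,"z": 0.0006,"fingers": 0.0},{"ax": 0,"ay": 0,"az": 0,"x": 0,"y": 0,"z": 0.0006,"fingers": 0.0}]}}

```text
time: 15.08
eef_pos: [0.5299, -0.2163, 0.0617]
ee_rot: [0.619, 0.785, 0.0, -0.0]
wrist_force: [-0.2, 1.1, 1.5]
gripper_width: 0.0004
finger_force: 0.9
```

{"method": "servo_tool", "body": {"increments": [{"ax": 0,"ay": 0,"az": 0,"x": 0,"y": 0,"z": 0.0005,"fingers": 0.0},{"ax": 0,"ay": 0,"az": 0,"x": 0,"y": 0,"z": 0.0005,"fingers": 0.0}]}}

```text
time: 15.32
eef_pos: [0.5299, -0.2162, 0.0611]
ee_rot: [0.619, 0.785, 0.0, -0.0]
wrist_force: [-0.5, 0.8, 1.7]
gripper_width: 0.0004
finger_force: 0.9
```

It gives: 1.4 mm at under 2 N. I follow it down to the stop, about 5 mm.

{"method": "servo_tool", "body": {"increments": [{"ax": 0,"ay": 0,"az": 0,"x": 0,"y": 0,"z": 0.0005,"fingers": 0.0},{"ax": 0,"ay": 0,"az": 0,"x": 0,"y": 0,"z": 0.001,"fingers": 0.0},{"ax": 0,"ay": 0,"az": 0,"x": 0,"y": 0,"z": 0.0015,"fingers": 0.0},{"ax": 0,"ay": 0,"az": 0,"x": 0,"y": 0,"z": 0.0015,"fingers": 0.0}]}}

```text
time: 15.82
eef_pos: [0.5299, -0.2164, 0.0596]
ee_rot: [0.619, 0.785, 0.0, -0.0]
wrist_force: [0.2, 2.1, 1.8]
gripper_width: 0.0004
finger_force: 0.8
```

{"method": "servo_tool", "body": {"increments": [{"ax": 0,"ay": 0,"az": 0,"x": 0,"y": 0,"z": 0.0005,"fingers": 0.0},{"ax": 0,"ay": 0,"az": 0,"x": 0,"y": 0,"z": 0.001,"fingers": 0.0},{"ax": 0,"ay": 0,"az": 0,"x": 0,"y": 0,"z": 0.001,"fingers": 0.0}]}}

```text
time: 16.2
eef_pos: [0.5299, -0.2164, 0.0587]
ee_rot: [0.619, 0.785, 0.0, -0.0]
wrist_force: [-1.4, 1.6, 2.7]
gripper_width: 0.0001
finger_force: 1.0
```

{"method": "servo_tool", "body": {"increments": [{"ax": 0,"ay": 0,"az": 0,"x": 0,"y": 0,"z": 0.0005,"fingers": 0.0},{"ax": 0,"ay": 0,"az": 0,"x": 0,"y": 0,"z": 0.0006,"fingers": 0.0}]}}

```text
time: 16.45
eef_pos: [0.53, -0.2164, 0.0585]
ee_rot: [0.619, 0.785, 0.0, 0.0]
wrist_force: [-2.0, 2.6, 5.3]
gripper_width: 0.0005
finger_force: 2.9
```

{"method": "servo_tool", "body": {"increments": [{"ax": 0,"ay": 0,"az": 0,"x": 0,"y": 0,"z": 0.0005,"fingers": 0.0},{"ax": 0,"ay": 0,"az": 0,"x": 0,"y": 0,"z": 0.0005,"fingers": 0.0}]}}

```text
time: 16.7
eef_pos: [0.53, -0.2164, 0.0583]
ee_rot: [0.619, 0.785, 0.0, 0.0]
wrist_force: [-1.6, 3.1, 7.1]
gripper_width: 0.0006
finger_force: 4.0
```

{"method": "servo_tool", "body": {"increments": [{"ax": 0,"ay": 0,"az": 0,"x": 0,"y": 0,"z": -0.03,"fingers": 0.0},{"ax": 0,"ay": 0,"az": 0,"x": 0,"y": 0,"z": -0.06,"fingers": 0.0},{"ax": 0,"ay": 0,"az": 0,"x": 0,"y": 0,"z": -0.09,"fingers": 0.0},{"ax": 0,"ay": 0,"az": 0,"x": 0,"y": 0,"z": -0.12,"fingers": 0.0},{"ax": 0,"ay": 0,"az": 0,"x": 0.08,"y": 0,"z": -0.12,"fingers": 0.0},{"ax": 0,"ay": 0,"az": 0,"x": 0.08,"y": 0,"z": -0.12,"fingers": 0.0},{"ax": 0,"ay": 0,"az": 0,"x": 0.08,"y": 0,"z": -0.12,"fingers": 0.0}]}}

```text
time: 17.58
eef_pos: [0.5113, -0.1381, 0.1776]
ee_rot: [0.618, 0.786, -0.0, 0.0]
wrist_force: [-0.0, -0.1, -0.2]
gripper_width: 0.0005
finger_force: 0.0
```

Run:
```python
from h import *
i=arm.read_camera("side")
lids(i,arm.camera_params("side"),[(275,134),(275,140)],.06)
j=cv2.imread("pics/side0.png")
c=np.hstack([x[100:180,240:310] for x in (j,i)])
w=arm.read_camera("wrist")
cv2.imwrite("pics/cmp.png",np.hstack([cv2.resize(c,None,fx=3.2,fy=3.2),cv2.resize(w,(341,256))]))
to(4,0,.07)
```

```text
(275, 134) 145 rect c [ 565. -283.] mean [ 565. -286.] size [35. 75.] long axis deg 117.3
(275, 140) 95 rect c [ 526. -231.] mean [ 525. -231.] size [30. 37.] long axis deg 102.6
t 17.68 pos [ 0.5117 -0.1396  0.1775] target [ 0.541 -0.26   0.07 ] shift [-0.1238  0.0003  0.1076] turn [0.01 0.05 0.  ]
```

View pics/cmp.png

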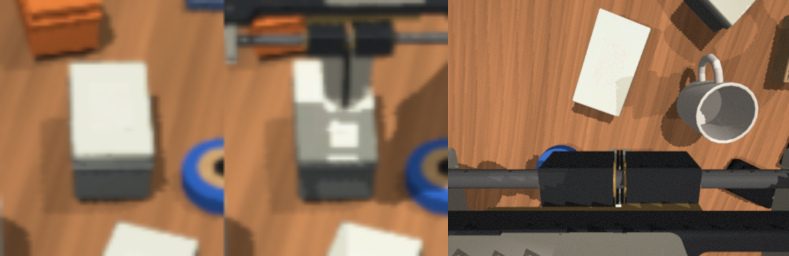

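The right crop shows lid 4 in the arm's shadow, with the dark gap at its near end reduced. The wrist view is clear. Because the lid is tilted, I aim 4 mm toward the lowered end so that the pad's contact edge stays within ±8 mm of the middle.

{"method": "servo_tool", "body": {"increments": [{"ax": 0,"ay": 0,"az": 0,"x": -0.12,"y": 0,"z": 0.0,"fingers": 0.0},{"ax": 0,"ay": 0,"az": 0,"x": -0.12,"y": 0,"z": 0.04,"fingers": 0.0},{"ax": 0,"ay": 0,"az": 0,"x": -0.12,"y": 0,"z": 0.08,"fingers": 0.0},{"ax": 0,"ay": 0,"az": 0,"x": -0.12,"y": 0,"z": 0.1,"fingers": 0.0},{"ax": 0,"ay": 0,"az": 0,"x": -0.12,"y": 0,"z": 0.107,"fingers": 0.0},{"ax": 0,"ay": 0,"az": 0,"x": -0.12,"y": 0,"z": 0.109,"fingers": 0.0},{"ax": 0,"ay": 0,"az": 0,"x": -0.12,"y": 0,"z": 0.109,"fingers": 0.0},{"ax": 0,"ay": 0,"az": 0,"x": -0.12,"y": 0,"z": 0.109,"fingers": 0.0}]}}

```text
time: 18.68
eef_pos: [0.5398, -0.2555, 0.0697]
ee_rot: [0.619, 0.785, 0.0, 0.001]
wrist_force: [0.4, 0.5, 0.2]
gripper_width: 0.0003
finger_force: 0.0
```

```bash
python3 -c "
from h import *
to(4,.004,.064)"
```

```text
t 18.68 pos [ 0.5398 -0.2555  0.0697] target [ 0.5401 -0.2561  0.064 ] shift [-0.0006  0.0001  0.0057] turn [0.08 0.08 0.02]
```

{"method": "servo_tool", "body": {"increments": [{"ax": 0,"ay": 0,"az": 0,"x": 0,"y": 0,"z": 0.002,"fingers": 0.0},{"ax": 0,"ay": 0,"az": 0,"x": 0,"y": 0,"z": 0.004,"fingers": 0.0},{"ax": 0,"ay": 0,"az": 0,"x": 0,"y": 0,"z": 0.005,"fingers": 0.0},{"ax": 0,"ay": 0,"az": 0,"x": 0,"y": 0,"z": 0.005,"fingers": 0.0}]}}

```text
time: 19.18
eef_pos: [0.5392, -0.2553, 0.0634]
ee_rot: [0.619, 0.785, 0.0, -0.0]
wrist_force: [-0.1, -0.3, -0.0]
gripper_width: 0.0004
finger_force: 0.0
```

{"method": "servo_tool", "body": {"increments": [{"ax": 0,"ay": 0,"az": 0,"x": 0,"y": 0,"z": 0.001,"fingers": 0.0},{"ax": 0,"ay": 0,"az": 0,"x": 0,"y": 0,"z": 0.001,"fingers": 0.0}]}}

```text
time: 19.42
eef_pos: [0.5392, -0.2553, 0.0625]
ee_rot: [0.619, 0.785, 0.0, -0.0]
wrist_force: [0.2, 0.2, -0.8]
gripper_width: 0.0004
finger_force: 0.0
```

{"method": "servo_tool", "body": {"increments": [{"ax": 0,"ay": 0,"az": 0,"x": 0,"y": 0,"z": 0.001,"fingers": 0.0},{"ax": 0,"ay": 0,"az": 0,"x": 0,"y": 0,"z": 0.001,"fingers": 0.0}]}}

```text
time: 19.68
eef_pos: [0.5394, -0.2554, 0.0618]
ee_rot: [0.619, 0.785, 0.0, 0.0]
wrist_force: [-0.1, -0.9, 1.3]
gripper_width: 0.0006
finger_force: 0.6
```

{"method": "servo_tool", "body": {"increments": [{"ax": 0,"ay": 0,"az": 0,"x": 0,"y": 0,"z": 0.001,"fingers": 0.0},{"ax": 0,"ay": 0,"az": 0,"x": 0,"y": 0,"z": 0.001,"fingers": 0.0}]}}

```text
time: 19.92
eef_pos: [0.5394, -0.2555, 0.0609]
ee_rot: [0.619, 0.785, 0.0, 0.0]
wrist_force: [-0.2, -0.1, 4.2]
gripper_width: 0.0007
finger_force: 1.9
```

{"method": "servo_tool", "body": {"increments": [{"ax": 0,"ay": 0,"az": 0,"x": 0,"y": 0,"z": 0.001,"fingers": 0.0},{"ax": 0,"ay": 0,"az": 0,"x": 0,"y": 0,"z": 0.001,"fingers": 0.0}]}}

```text
time: 20.18
eef_pos: [0.5395, -0.2557, 0.0598]
ee_rot: [0.619, 0.785, -0.0, 0.0]
wrist_force: [-1.4, -1.8, 4.9]
gripper_width: 0.0004
finger_force: 2.4
```

{"method": "servo_tool", "body": {"increments": [{"ax": 0,"ay": 0,"az": 0,"x": 0,"y": 0,"z": 0.001,"fingers": 0.0},{"ax": 0,"ay": 0,"az": 0,"x": 0,"y": 0,"z": 0.001,"fingers": 0.0}]}}

```text
time: 20.42
eef_pos: [0.5395, -0.2557, 0.0596]
ee_rot: [0.619, 0.785, -0.0, 0.001]
wrist_force: [-2.2, -0.9, 11.3]
gripper_width: 0.0003
finger_force: 5.2
```

{"method": "servo_tool", "body": {"increments": [{"ax": 0,"ay": 0,"az": 0,"x": 0,"y": 0,"z": 0.001,"fingers": 0.0},{"ax": 0,"ay": 0,"az": 0,"x": 0,"y": 0,"z": 0.001,"fingers": 0.0}]}}

```text
time: 20.68
eef_pos: [0.5396, -0.2558, 0.0595]
ee_rot: [0.619, 0.785, -0.0, 0.001]
wrist_force: [-4.5, 0.9, 16.0]
gripper_width: 0.0008
finger_force: 8.1
```

{"method": "servo_tool", "body": {"increments": [{"ax": 0,"ay": 0,"az": 0,"x": 0,"y": 0,"z": 0.001,"fingers": 0.0},{"ax": 0,"ay": 0,"az": 0,"x": 0,"y": 0,"z": 0.001,"fingers": 0.0}]}}

```text
time: 20.92
eef_pos: [0.5396, -0.2558, 0.0593]
ee_rot: [0.619, 0.785, -0.0, 0.001]
wrist_force: [-5.2, 1.3, 21.9]
gripper_width: 0.0002
finger_force: 11.1
```

{"method": "servo_tool", "body": {"increments": [{"ax": 0,"ay": 0,"az": 0,"x": 0,"y": 0,"z": 0.0008,"fingers": 0.0},{"ax": 0,"ay": 0,"az": 0,"x": 0,"y": 0,"z": 0.0008,"fingers": 0.0},{"ax": 0,"ay": 0,"az": 0,"x": 0,"y": 0,"z": 0.0008,"fingers": 0.0},{"ax": 0,"ay": 0,"az": 0,"x": 0,"y": 0,"z": 0.0008,"fingers": 0.0},{"ax": 0,"ay": 0,"az": 0,"x": 0,"y": 0,"z": 0.0008,"fingers": 0.0},{"ax": 0,"ay": 0,"az": 0,"x": 0,"y": 0,"z": 0.0008,"fingers": 0.0}]}}

```text
time: 21.68
eef_pos: [0.5397, -0.2558, 0.0592]
ee_rot: [0.619, 0.785, -0.0, 0.001]
wrist_force: [-7.7, 2.7, 27.1]
gripper_width: 0.0002
finger_force: 13.4
```

Run:
```python
from h import *
j=cv2.imread("pics/side0.png");i=arm.read_camera("side")
cv2.imwrite("pics/fin.png",cv2.resize(np.hstack([x[105:175,245:305] for x in (j,i)]),None,fx=6,fy=6,interpolation=cv2.INTER_CUBIC))
```

```text
(no output)
```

View pics/fin.png

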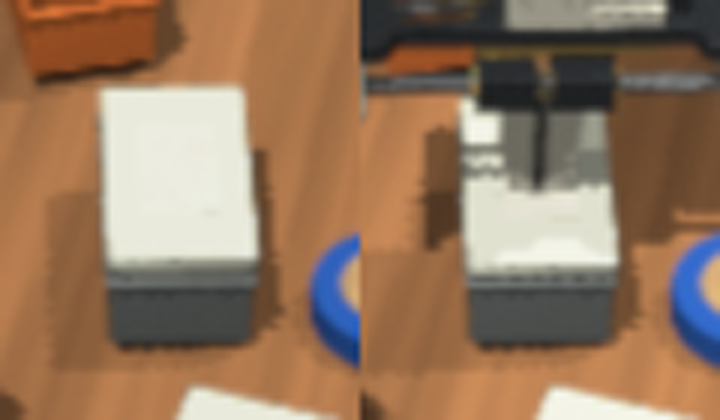

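The lid's near edge dropped about one original pixel (crop row 262 to 268), and the far edge dropped by a similar amount (88 to about 95). So the lid is level and lower, which matches a 3.3 mm drop onto a hard stop.

```bash
python3 -c "
from plant import arm
print(arm.close_job())"
```

```text
the job is handed in; nothing more can be done
None
```

The loose lid was the rightmost one (around x 0.54, y −0.26 m). It rocked when pressed near one end, is now level and about 3.3 mm lower at its hard stop, and was handed in with the arm still holding its middle down at about 27 N; the other three did not give.

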